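Raise the hub-cleaning guard window to its pointer

TASK

Push the clear sliding window of the timber guard up from beneath its lip, with your fingertips or the outside of your fingers, until the underside of the lip is level with the tip of the steel pointer on the upright, then take your hand away. Do not pinch the lip, and do not shift the pointer or disturb the flask, the mug and the screwdriver.

Things in the scene. Friction and masses are not known exactly. Their poses are not given: they have to be found in the camera images.
- frame: Fixed timber guard; origin on the table, z up, x away from its open front, y left. Plywood base 18 mm thick: x -110..230, y +-200 mm. Two uprights 36 x 44 mm at y = +-158 mm, 425 mm high, lean 25 degrees towards +x; the window slides between them along (sin 25, 0, cos 25 degrees). Joint at 0: pane bottom at (-20, 0, 110) mm; below it a kick board only to z = 49 mm, free space under the lip.
- sash (a joint): Travel of the window up its slope in m: 0 fully down, 0.19 fully up. It is counterweighted (weights hidden in the uprights), so it needs about 3 to 6 N along its slope to move either way and stays where it is left.
- lip_edge (a point): Middle of the front lower edge of the lip: an aluminium bar along the bottom of the window, standing out level towards the front (-x), 45 mm deep (x), 190 mm wide (y), 12 mm thick. Its underside is level and reaches from this point 45 mm in +x to the pane. Moves with the window; axes parallel to the frame's. Its height is compared with the pointer.
- pointer_tip (a point): Tip of the dark steel pointer: a cone 32 mm long, 16 mm thick at its root, on a 50 x 24 mm plate clamped to the front of the right-hand (-y) upright, pointing inwards (+y) just past the end of the lip. Its height on the upright varies. Stiffly clamped; axes parallel to the frame's.
- flask: Red metal flask, 68 mm diameter, 190 mm tall, standing beside the guard; origin under its centre. Leave alone.
- mug: Grey mug, 80 mm diameter, 90 mm tall, standing beside the guard; origin under its centre. Leave alone.
- driver: Screwdriver lying on the table along the front edge of the base, about 200 mm long, below 40 mm high; origin under its middle. Leave alone.

How it is judged:
On the way, in this order (a step that is already met when the one before it is completed fails the run):
1. the fingers push the window up from beneath its lip: bearing on the lip's lower part and not on its top, they have moved it at least 10 mm (contact force between the fingers and lip_lower above 0.5 N and contact force between the fingers and lip_upper below 0.5 N and distance of lip_edge from where it was at the start of the episode above 0.01 m), for 0.1 s.
2. the underside of the lip comes level with the pointer (within 8 mm) while the fingers still bear on the lip, not let fly (z of lip_edge in the frame of pointer_tip between -0.008 and 0.008 m and (contact force between the fingers and lip_lower above 0.3 N or contact force between the fingers and lip_upper above 0.3 N)), for 0.05 s.
At the end, for the whole second after the job is handed in: The window stands still with the underside of its lip within 8 mm in height of the pointer's tip, the pointer within 5 mm and the flask, mug and screwdriver within 20 mm of where they began, flask and mug upright (z of lip_edge in the frame of pointer_tip between -0.008 and 0.008 m and velocity of joint sash between -0.005 and 0.005 m/s and distance of pointer_tip from where it was at the start of the episode below 0.005 m and distance of each of flask, mug, driver from where it was at the start of the episode below 0.02 m and angle between each of flask, mug's own z axis and vertical below 0.15 rad); the robot touches nothing.
It fails at once if the lip is pinched: fingers bear on its top and its underside at once (contact force between the fingers and lip_lower above 1 N and contact force between the fingers and lip_upper above 1 N).
It fails at once if the pointer is shifted by more than 5 mm (distance of pointer_tip from where it was at the start of the episode above 0.005 m).
It fails at once if the flask, mug or screwdriver is moved, lifted or carried by more than 20 mm (distance of any of flask, mug, driver from where it was at the start of the episode above 0.02 m).
It also fails if it takes over 48 s, if anything falls off the work surface, if the arm or the gripper's body presses on something with over 40 N, if the wrist force passes 120 N, or if a joint passes its speed limit or range.

ROBOT

A 6-joint arm with a two-finger parallel gripper is mounted at the origin on the work surface. World frame = base frame: x ahead of the robot, y to its left, z up, the work surface at z = 0. Lengths are in m, angles in rad, forces in N, time in s.
With the tool pointing down it reaches from about 0.3 to 0.775 m from the base axis. Payload 14.6 kg.
Tool frame: the origin (TCP) lies at the very end of the fingers, on their centre line; the grasp point (between the pads) lies 19 mm behind it; y points along the fingers, z is the direction in which the jaws open and shut, and the axes are right-handed (so a half turn about y gives the same grasp; the last joint's range is limited). The gripper opens to 85 mm and grips with 20 to 120 N. Pads are 22 mm wide; open, the fingers measure 114 mm over their backs; the gripper's body (76 mm by 85 mm) begins 54 mm behind the grasp point. The pads swing forward as they close: fully open they stand 13 mm farther back than shut.
Start: joints at [-1.328, 0.3, 1.521, -0, 1.321, -0.067], TCP at [0.168, -0.524, 0.201] pointing down, gripper open.
Joint ranges: [-3.03, 3.03], [-0.79, 2.21], [0.23, 2.52], [-1.04, 4.18], [0, 3.07], [-2.55, 2.55]. Speed limits (rad/s): [2.22, 2.22, 2.57, 3.14, 3.14, 3.14].

INTERFACE

Orientations are given as a rotation vector (axis times angle).
In Python, from station import r gives the robot as it stands.
- The arm moves only by the shell command python3 -m pendant 'ROWS' [OPENING] [FORCE]. ROWS is JSON, a list of rows, each a list of 2 entries, a list of its own where there are three numbers: the shift along the tool's x, y, z in mm, then the turn, a rotation vector about the tool's x, y, z in rad. In form: [[[dx, dy, dz], [wx, wy, wz]], ...]. A call has 1 to 20 rows; each row is the pose to reach, as a shift and turn from the pose commanded when the call began, along the tool's axes at that moment; what a row does not reach only later rows make up. A row lasts 1/10 s, in which the tool goes at most 50 mm and 8.59 degrees, less where a joint would pass 70% of its speed; a pose out of reach is approached as far as the arm can. A call with a gripper value outside its range is refused whole. OPENING is the closure, from -1 (fully open) to 1 (shut), so that 0 is half open, set as the call begins (- or left out, the last holds). The fingers move at their own pace and stop on an object; FORCE is the grip in N (left out, the last holds). Time passes only in rows, so rows that repeat a pose let the fingers close. It gives the time, the measured TCP pose, the force and the opening at its end, in the units of the state.
- r.get_obs(): the state, without advancing time (a new reading comes with each control period).
- r.camera(name): name is "side" or "top" or "wrist"; returns a dict with "img" (420x560x3 uint8, red, green, blue), "camera_matrix" (3x3 intrinsics, pixels), "eye" and "rotation" of the camera in the world; the wrist camera has in their place "tool_from_camera" (4x4, takes a point from camera to tool coordinates, whose origin is the TCP and whose axes are the tool frame's). Camera axes: x right, y down, z forward; pixel columns grow to the right and rows downward; lengths in m; the calibration is good to about 2 mm. A picture is of the moment at which its call begins: read the wrist's pose just before it. There is no depth.
- r.finish_job(): hands the job in, once; it reports no verdict.
The state is a dict: "time_s": time; "qpos": joint angles; "joint_velocities": joint speeds; "tau": joint torques, N m; "tool_pos": TCP position; "tool_rot": TCP orientation; "wrist_force": force on the tool from outside, world axes, zero at the start; "ft_torque": the same for the moment, N m; "width": finger opening in m.
Only numpy, scipy, OpenCV 4.12 (cv2) and the standard library are available. Lean on these libraries where they do the work, as an engineer would, in place of code of your own. Each camera call takes 0.05 s, during which the arm holds its last target.

## Working session

There is one attempt and no reset: what is moved stays moved. The work goes in short steps, Python scripts to look and compute and a shell command to move; the robot and the scene stay as the last step left them, time stands still between calls to the robot, and variables do not carry over. Pictures are saved under pics/ and viewed, and the job is handed in when it is done.

```bash
ls; mkdir -p pics; python3 - <<'E'
from station import r
import cv2,numpy as np
o=r.get_obs()
print({k:np.round(v,3) for k,v in o.items()})
for n in("side","top","wrist"):
    c=r.camera(n); cv2.imwrite(f"pics/{n}0.png",c["img"][:,:,::-1])
    print(n,{k:np.round(v,4).tolist() for k,v in c.items() if k!="img"})
E
```

```text
pics
{'time_s': np.float64(0.0), 'qpos': array([-1.328,  0.3  ,  1.522, -0.   ,  1.321, -0.067]), 'joint_velocities': array([ 0.001, -0.001, -0.001,  0.001,  0.001,  0.001]), 'tau': array([-1.0000e-03, -5.4350e+01, -3.6179e+01, -0.0000e+00,  4.0000e-03,
        0.0000e+00]), 'tool_pos': array([ 0.168, -0.524,  0.201]), 'tool_rot': array([-0.321,  2.056, -2.053]), 'wrist_force': array([-0.1  , -0.369, -0.871]), 'ft_torque': array([-0.015,  0.023, -0.018]), 'width': np.float64(0.085)}
side {'camera_matrix': [[406.9819, 0.0, 274.4387], [0.0, 406.9819, 208.6844], [0.0, 0.0, 1.0]], 'eye': [0.2699, 0.5506, 0.7945], 'rotation': [-0.6992, 2.6753, -1.0367]}
top {'camera_matrix': [[509.5062, 0.0, 285.3764], [0.0, 509.5062, 216.171], [0.0, 0.0, 1.0]], 'eye': [0.4995, 0.0302, 1.311], 'rotation': [-2.2085, 2.1806, -0.068]}
wrist {'camera_matrix': [[337.4531, 0.0, 280.0833], [0.0, 337.4531, 209.952], [0.0, 0.0, 1.0]], 'tool_from_camera': [[-0.0007, 0.9464, 0.3229, -0.0835], [-0.0007, -0.3229, 0.9464, -0.172], [1.0, 0.0005, 0.0009, 0.001], [0.0, 0.0, 0.0, 1.0]]}
```

View pics/side0.png

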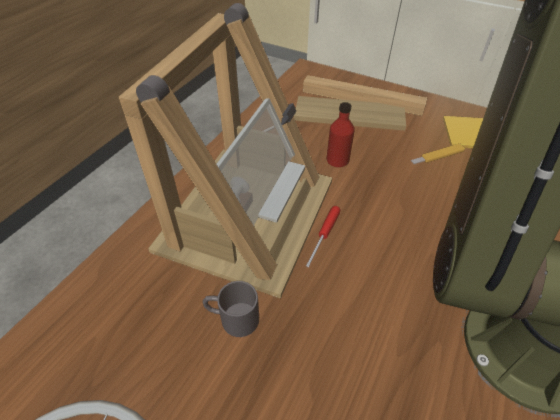

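View pics/top0.png

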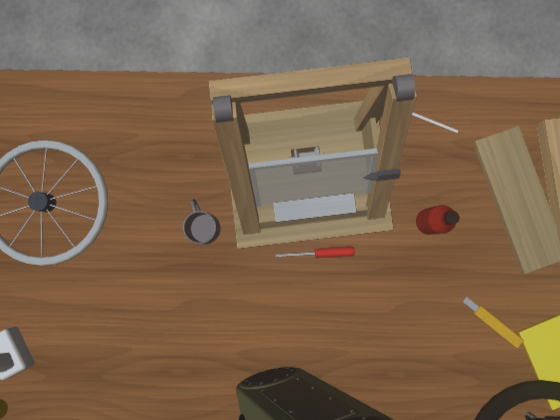

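View pics/wrist0.png

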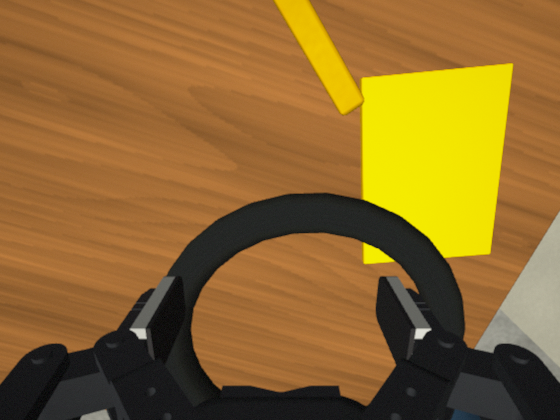

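```bash
python3 - <<'E'
import cv2
a=cv2.imread("pics/top0.png");b=cv2.imread("pics/side0.png")
cv2.imwrite("pics/top0z.png",cv2.resize(a[50:270,200:420],(792,792),interpolation=cv2.INTER_CUBIC)[:600] if 0 else cv2.resize(a[60:260,200:460],(780,600),interpolation=cv2.INTER_CUBIC))
cv2.imwrite("pics/side0z.png",cv2.resize(b[90:290,150:350],(600,600),interpolation=cv2.INTER_CUBIC))
E
```

```text
(no output)
```

View pics/top0z.png

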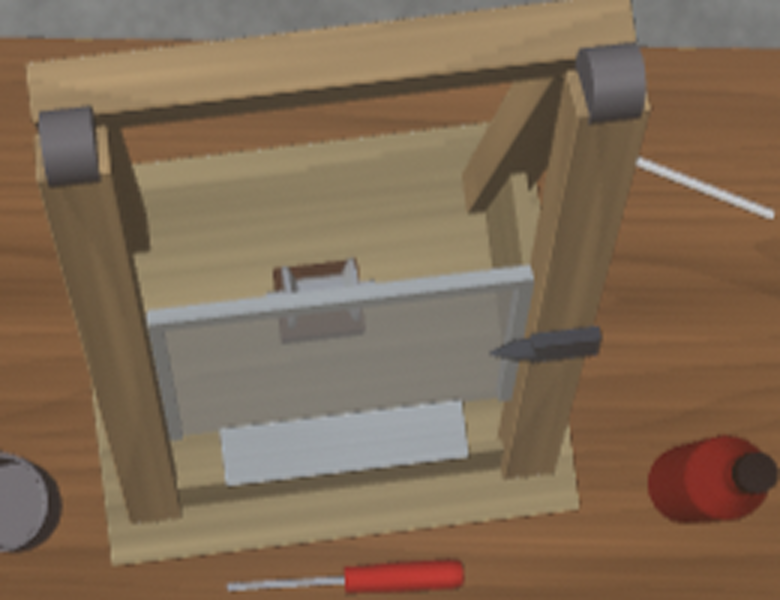

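View pics/side0z.png

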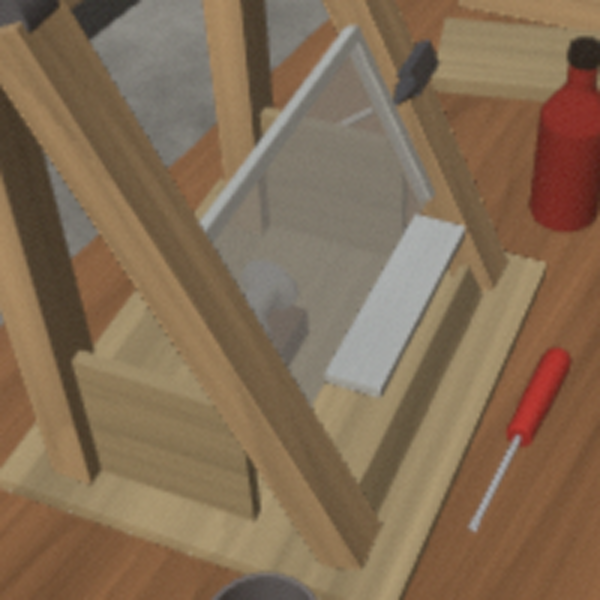

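```bash
cat > h.py <<'E'
import numpy as np
from scipy.spatial.transform import Rotation as R
from scipy.optimize import least_squares
CAM={'side':([406.9819,274.4387,208.6844],[0.2699,0.5506,0.7945],[-0.6992,2.6753,-1.0367]),
'top':([509.5062,285.3764,216.171],[0.4995,0.0302,1.311],[-2.2085,2.1806,-0.068])}
def proj(n,P):
    (f,cx,cy),e,rv=CAM[n]; p=R.from_rotvec(rv).inv().apply(np.asarray(P)-e)
    return np.array([cx+f*p[0]/p[2],cy+f*p[1]/p[2]])
E
python3 - <<'E'
from h import *
t=lambda u,v:(200+u/3-.33,60+v/3-.33)
s=lambda u,v:(150+u/3-.33,90+v/3-.33)
S,C=np.sin(np.radians(25)),np.cos(np.radians(25))
def lip(q,dx,y,dz): return np.array([-.065+dx+q*S,y,.110+dz+q*C])
obs=[('top',t(113,560),'FL'),('top',t(578,507),'FR'),('side',s(545,263),'FR'),('side',s(0,486),'BL'),
('top',t(228,485),'l0'),('top',t(467,458),'l1'),('top',t(221,428),'l2'),('top',t(463,402),'l3'),
('side',s(375,384),'l0'),('side',s(463,228),'l1'),('side',s(327,374),'l2'),('side',s(415,214),'l3'),
('top',t(490,352),'pt'),('side',s(398,99),'pt')]
def pts(p):
    q=p[3]
    F={'FL':[-.11,.2,.018],'FR':[-.11,-.2,.018],'BL':[.23,.2,.018],'l0':lip(q,0,.095,.012),'l1':lip(q,0,-.095,.012),'l2':lip(q,.045,.095,.012),'l3':lip(q,.045,-.095,.012),'pt':p[4:7]}
    M=R.from_euler('z',p[2])
    return {k:M.apply(v)+[p[0],p[1],0] for k,v in F.items()}
def res(p):
    P=pts(p); return np.concatenate([proj(n,P[k])-np.array(uv) for n,uv,k in obs])
r=least_squares(res,[.6,0,.1,.02,0,-.1,.2],loss='soft_l1')
print(r.x.round(4)); print(r.fun.reshape(-1,2).round(1))
p=r.x
for (n,uv,k),e in zip(obs,res(p).reshape(-1,2)):print(n,k,e.round(1))
print({k:v.round(4) for k,v in pts(p).items()})
print("lip z",.110+p[3]*C,"ptr z",p[6])
E
```

```text
[ 0.6274 -0.0375  0.1297  0.0073  0.0045 -0.1036  0.2315]
[[-0.5  1.3]
 [ 1.   0.5]
 [-0.2 -1.2]
 [-3.8 -5. ]
 [-0.5  0.6]
 [ 0.9  0.1]
 [-0.4  0.4]
 [-0.1 -0.4]
 [ 0.9  2. ]
 [ 0.4 -0.4]
 [-2.1 -0.4]
 [-0.7 -0.2]
 [ 0.4  1. ]
 [-1.5 -0.1]]
top FL [-0.5  1.3]
top FR [1.  0.5]
side FR [-0.2 -1.2]
side BL [-3.8 -5. ]
top l0 [-0.5  0.6]
top l1 [0.9 0.1]
top l2 [-0.4  0.4]
top l3 [-0.1 -0.4]
side l0 [0.9 2. ]
side l1 [ 0.4 -0.4]
side l2 [-2.1 -0.4]
side l3 [-0.7 -0.2]
top pt [0.4 1. ]
side pt [-1.5 -0.1]
{'FL': array([0.4924, 0.1466, 0.018 ]), 'FR': array([ 0.5441, -0.2501,  0.018 ]), 'BL': array([0.8296, 0.1905, 0.018 ]), 'l0': array([0.5537, 0.0487, 0.1286]), 'l1': array([ 0.5783, -0.1397,  0.1286]), 'l2': array([0.5983, 0.0545, 0.1286]), 'l3': array([ 0.6229, -0.1339,  0.1286]), 'pt': array([ 0.6452, -0.1397,  0.2315])}
lip z 0.11663305460464582 ptr z 0.23153797415009622
```

```bash
cat >> h.py <<'E'
def target(yaw=.13,pitch=0):
    y=np.array([np.cos(yaw)*np.cos(pitch),np.sin(yaw)*np.cos(pitch),np.sin(pitch)])
    z=np.array([np.sin(yaw),-np.cos(yaw),0]); x=np.cross(y,z)
    return R.from_matrix(np.column_stack([x,y,z]))
def go(pos,yaw=.13,pitch=0):
    from station import r
    o=r.get_obs(); T=R.from_rotvec(o['tool_rot'])
    print('t',round(float(o['time_s']),2),'pos',o['tool_pos'].round(4),'q',o['qpos'].round(2),'F',o['wrist_force'].round(1),'w',round(float(o['width']),3))
    print('axes',T.as_matrix().round(2).tolist())
    print('shift mm',(T.inv().apply(np.asarray(pos)-o['tool_pos'])*1000).round(1),'turn',(T.inv()*target(yaw,pitch)).as_rotvec().round(3))
E
python3 -c "
from h import *
go([.168,-.524,.25])"
```

```text
t 0.15 pos [ 0.1676 -0.5236  0.2008] q [-1.33  0.3   1.52  0.    1.32 -0.07] F [ 0.2 -0.2  0.3] w 0.085
axes [[-0.95, -0.0, 0.3], [-0.3, 0.0, -0.95], [-0.0, -1.0, -0.0]]
shift mm [ -0.3 -49.2   0.4] turn [0.142 0.14  1.566]
```

```bash
python3 -m pendant '[[[0,-15,0],[0.01,0.01,0.14]],[[0,-30,0],[0.03,0.03,0.28]],[[0,-49,0],[0.04,0.04,0.42]],[[0,-49,0],[0.05,0.05,0.56]],[[0,-49,0],[0.06,0.06,0.7]],[[0,-49,0],[0.07,0.07,0.84]],[[0,-49,0],[0.09,0.09,0.98]],[[0,-49,0],[0.1,0.1,1.12]],[[0,-49,0],[0.115,0.115,1.26]],[[0,-49,0],[0.13,0.13,1.4]],[[0,-49,0],[0.142,0.14,1.5]],[[0,-49,0],[0.142,0.14,1.566]],[[0,-49,0],[0.142,0.14,1.566]],[[0,-49,0],[0.142,0.14,1.566]]]' 1 20; python3 -c "
from h import *
go([.30,-.3,.25])"
```

```text
time_s: 1.55
tool_pos: [0.1677, -0.5239, 0.25]
tool_rot: [1.111, 1.268, -1.115]
wrist_force: [-0.5, -0.0, -0.2]
width: 0.0002
t 1.55 pos [ 0.1677 -0.5239  0.25  ] q [-1.82  0.62  1.63  1.32  1.86 -0.72] F [-0.5 -0.  -0.2] w 0.0
axes [[-0.0, 0.99, 0.13], [-0.0, 0.13, -0.99], [-1.0, -0.0, 0.0]]
shift mm [  -0.6  160.3 -204.8] turn [0.    0.001 0.002]
```

```bash
python3 -c "
from h import *
go([.47,-.058,.25])"
```

```text
t 1.55 pos [ 0.1677 -0.5239  0.25  ] q [-1.82  0.62  1.63  1.32  1.86 -0.72] F [-0.5 -0.  -0.2] w 0.0
axes [[-0.0, 0.99, 0.13], [-0.0, 0.13, -0.99], [-1.0, -0.0, 0.0]]
shift mm [  -1.3  360.3 -422.7] turn [0.    0.001 0.002]
```

```bash
python3 -m pendant '[[[0,24,-28],[0,0,0]],[[0,48,-56],[0,0,0]],[[0,72,-84],[0,0,0]],[[0,96,-112],[0,0,0]],[[0,120,-140],[0,0,0]],[[0,144,-168],[0,0,0]],[[0,168,-197],[0,0,0]],[[0,192,-225],[0,0,0]],[[0,216,-253],[0,0,0]],[[0,240,-281],[0,0,0]],[[0,264,-309],[0,0,0]],[[0,288,-337],[0,0,0]],[[0,312,-365],[0,0,0]],[[0,336,-394],[0,0,0]],[[0,360,-423],[0,0,0]],[[0,360,-423],[0,0,0]],[[0,360,-423],[0,0,0]],[[0,360,-423],[0,0,0]]]'; python3 -c "
from h import *
go([.485,-.056,.095])"
```

```text
time_s: 3.35
tool_pos: [0.4813, -0.063, 0.252]
tool_rot: [1.107, 1.268, -1.11]
wrist_force: [-0.8, -0.2, -0.5]
width: 0.0002
t 3.35 pos [ 0.4813 -0.063   0.252 ] q [-0.61  0.03  2.52  2.31  1.14 -1.14] F [-0.8 -0.2 -0.5] w 0.0
axes [[0.0, 0.99, 0.14], [-0.0, 0.14, -0.99], [-1.0, -0.0, 0.0]]
shift mm [157.    4.6  -6.9] turn [0.005 0.003 0.   ]
```

```bash
cat >> h.py <<'E'
D=[(.55,.529,.3,1.522),(.588,.25,.62,1.63),(.19,.252,.03,2.52)]
def fk(p,q2,q3):
    h,L1,L2,b=p; return np.array([L1*np.sin(q2)+L2*np.sin(q2+q3)+b*np.sin(q2+q3-np.pi/2),h+L1*np.cos(q2)+L2*np.cos(q2+q3)+b*np.cos(q2+q3-np.pi/2)])
def fitk():
    return least_squares(lambda p:np.concatenate([fk(p,*d[2:])-d[:2] for d in D]),[.3,.45,.4,0])
E
python3 - <<'E'
from h import *
f=fitk();p=f.x;print(p,f.fun.round(4))
from scipy.optimize import fsolve
Lt=.328
for x in(.5,.52,.54,.56,.58,.6,.62,.65):
  for z in(.08,.095,.15,.2,.25):
    y=-.037+(x-.6274)*.13; w=np.hypot(x-.992*Lt,y-.129*Lt)
    for pi in (0,-.3):
      w=np.hypot(x-.992*Lt*np.cos(pi),y-.129*Lt*np.cos(pi))
      zz=z-Lt*np.sin(pi)
      s=least_squares(lambda q:fk(p,*q)-[w,zz],[.3,2.0])
      print(x,z,pi,s.x.round(2),'ok' if s.cost<1e-6 and s.x[1]<2.5 and -.79<s.x[0]<2.2 else 'NO')
E
```

```text
[ 0.24047314  0.46520398  0.46398534 -0.08094662] [ 0.0168 -0.0378 -0.0075  0.0146  0.0155  0.0232]
0.5 0.08 0 [0.93 2.42] ok
0.5 0.08 -0.3 [0.5  2.49] ok
0.5 0.095 0 [0.87 2.44] ok
0.5 0.095 -0.3 [0.43 2.5 ] NO
0.5 0.15 0 [0.64 2.5 ] ok
0.5 0.15 -0.3 [0.17 2.51] NO
0.5 0.2 0 [0.39 2.53] NO
0.5 0.2 -0.3 [-0.05  2.5 ] ok
0.5 0.25 0 [0.14 2.54] NO
0.5 0.25 -0.3 [-0.24  2.46] ok
0.52 0.08 0 [0.91 2.39] ok
0.52 0.08 -0.3 [0.5  2.46] ok
0.52 0.095 0 [0.85 2.41] ok
0.52 0.095 -0.3 [0.44 2.47] ok
0.52 0.15 0 [0.63 2.46] ok
0.52 0.15 -0.3 [0.19 2.48] ok
0.52 0.2 0 [0.4 2.5] ok
0.52 0.2 -0.3 [-0.01  2.46] ok
0.52 0.25 0 [0.16 2.5 ] NO
0.52 0.25 -0.3 [-0.19  2.42] ok
0.54 0.08 0 [0.89 2.36] ok
0.54 0.08 -0.3 [0.51 2.42] ok
0.54 0.095 0 [0.84 2.37] ok
0.54 0.095 -0.3 [0.44 2.43] ok
0.54 0.15 0 [0.62 2.43] ok
0.54 0.15 -0.3 [0.22 2.44] ok
0.54 0.2 0 [0.4  2.46] ok
0.54 0.2 -0.3 [0.02 2.42] ok
0.54 0.25 0 [0.19 2.47] ok
0.54 0.25 -0.3 [-0.14  2.39] ok
0.56 0.08 0 [0.87 2.32] ok
0.56 0.08 -0.3 [0.51 2.38] ok
0.56 0.095 0 [0.82 2.34] ok
0.56 0.095 -0.3 [0.45 2.39] ok
0.56 0.15 0 [0.61 2.39] ok
0.56
[... 573 characters left out ...]
 -0.3 [0.29 2.32] ok
0.6 0.2 0 [0.44 2.34] ok
0.6 0.2 -0.3 [0.13 2.3 ] ok
0.6 0.25 0 [0.26 2.35] ok
0.6 0.25 -0.3 [-0.01  2.27] ok
0.62 0.08 0 [0.85 2.21] ok
0.62 0.08 -0.3 [0.53 2.26] ok
0.62 0.095 0 [0.8  2.23] ok
0.62 0.095 -0.3 [0.49 2.27] ok
0.62 0.15 0 [0.62 2.27] ok
0.62 0.15 -0.3 [0.31 2.27] ok
0.62 0.2 0 [0.45 2.3 ] ok
0.62 0.2 -0.3 [0.16 2.26] ok
0.62 0.25 0 [0.28 2.3 ] ok
0.62 0.25 -0.3 [0.03 2.23] ok
0.65 0.08 0 [0.84 2.16] ok
0.65 0.08 -0.3 [0.55 2.2 ] ok
0.65 0.095 0 [0.8  2.17] ok
0.65 0.095 -0.3 [0.51 2.2 ] ok
0.65 0.15 0 [0.63 2.21] ok
0.65 0.15 -0.3 [0.35 2.21] ok
0.65 0.2 0 [0.47 2.23] ok
0.65 0.2 -0.3 [0.21 2.2 ] ok
0.65 0.25 0 [0.32 2.24] ok
0.65 0.25 -0.3 [0.09 2.17] ok
```

```bash
python3 -c "
from h import *
go([.53,-.05,.25],.13,-.25)"
```

```text
t 3.35 pos [ 0.4813 -0.063   0.252 ] q [-0.61  0.03  2.52  2.31  1.14 -1.14] F [-0.8 -0.2 -0.5] w 0.0
axes [[0.0, 0.99, 0.14], [-0.0, 0.14, -0.99], [-1.0, -0.0, 0.0]]
shift mm [ 2.  50.  -6.4] turn [ 0.005  0.004 -0.25 ]
```

```bash
python3 -m pendant '[[[0,20,0],[0,0,0]],[[0,40,0],[0,0,-0.08]],[[2,55,0],[0,0,-0.16]],[[2,58,0],[0,0,-0.25]],[[2,58,0],[0,0,-0.25]],[[2,58,0],[0,0,-0.25]]]'; python3 -c "
from h import *
go([.53,-.05,.088],.13,-.25)"
```

```text
time_s: 3.95
tool_pos: [0.5384, -0.0561, 0.2497]
tool_rot: [0.969, 1.433, -1.294]
wrist_force: [-0.5, -0.0, -0.7]
width: -0.0002
t 3.95 pos [ 0.5384 -0.0561  0.2497] q [-0.45 -0.05  2.35  2.16  0.69 -0.88] F [-0.5 -0.  -0.7] w -0.0
axes [[-0.24, 0.96, 0.13], [-0.03, 0.13, -0.99], [-0.97, -0.25, 0.0]]
shift mm [158.5  32.4  -7.5] turn [ 0.003  0.003 -0.002]
```

```bash
python3 -m pendant '[[[20,4,-1],[0,0,0]],[[45,9,-2],[0,0,0]],[[70,14,-4],[0,0,0]],[[95,19,-5],[0,0,0]],[[120,24,-6],[0,0,0]],[[140,28,-7],[0,0,0]],[[152,31,-7],[0,0,0]],[[158,32,-7],[0,0,0]],[[158,32,-7],[0,0,0]],[[158,32,-7],[0,0,0]]]'; python3 - <<'E'
from h import *
from station import r
import cv2
go([.6,-.041,.088],.13,-.25)
for n in("side","wrist"):
    cv2.imwrite(f"pics/{n}1.png",r.camera(n)["img"][:,:,::-1])
E
```

```text
time_s: 4.95
tool_pos: [0.5295, -0.05, 0.0885]
tool_rot: [0.968, 1.435, -1.296]
wrist_force: [0.7, 0.7, 0.3]
width: 0.0002
t 4.95 pos [ 0.5295 -0.05    0.0885] q [-0.44  0.48  2.39  2.51  1.09 -1.4 ] F [0.7 0.7 0.3] w 0.0
axes [[-0.25, 0.96, 0.13], [-0.03, 0.13, -0.99], [-0.97, -0.25, 0.0]]
shift mm [-17.2  69.    0.4] turn [0.003 0.002 0.001]
```

View pics/side1.png

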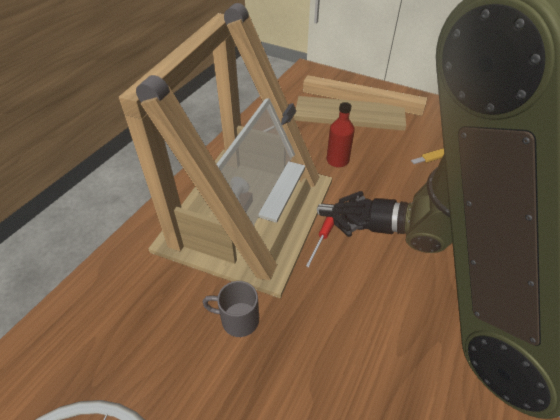

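View pics/wrist1.png

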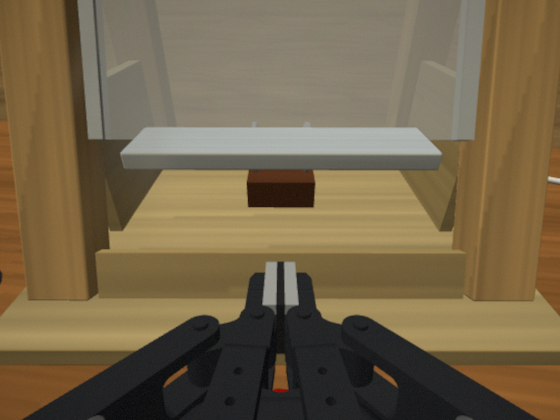

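```bash
cat >> h.py <<'E'
def wrist_edge(uL,uR,v):
    from station import r
    o=r.get_obs();T=np.array(r.camera('wrist')['tool_from_camera'])
    f=337.4531;d=f*.19/(uR-uL)
    p=np.array([((uL+uR)/2-280.08)*d/f,(v-209.95)*d/f,d])
    t=T[:3,:3]@p+T[:3,3]
    print('lip in tool mm',(t*1000).round(1),'world',(R.from_rotvec(o['tool_rot']).apply(t)+o['tool_pos']).round(4))
E
python3 -c "
from h import *
wrist_edge(125.5,437.5,168.5)"
```

```text
lip in tool mm [-40.2  30.5   1.7] world [ 0.5692 -0.0463  0.1204]
```

```bash
python3 -m pendant '[[[-4,15,0],[0,0,0]],[[-8,30,0],[0,0,0]],[[-11,45,0],[0,0,0]],[[-14,57,0],[0,0,0]],[[-16,66,0],[0,0,0]],[[-17,69,0],[0,0,0]],[[-17,69,0],[0,0,0]]]'; python3 - <<'E'
from h import *
from station import r
import cv2
S,C=np.sin(np.radians(25)),np.cos(np.radians(25))
go(np.array([.6,-.041,.088])+.1*np.array([S*.992,S*.129,C]),.13,-.25)
cv2.imwrite(f"pics/wrist2.png",r.camera("wrist")["img"][:,:,::-1])
E
```

```text
time_s: 5.8
tool_pos: [0.6001, -0.0399, 0.0876]
tool_rot: [0.967, 1.436, -1.295]
wrist_force: [0.2, 0.8, -1.0]
width: -0.0001
t 5.8 pos [ 0.6001 -0.0399  0.0876] q [-0.33  0.53  2.23  2.6   0.99 -1.37] F [ 0.2  0.8 -1. ] w -0.0
axes [[-0.25, 0.96, 0.13], [-0.03, 0.13, -0.99], [-0.97, -0.25, 0.0]]
shift mm [-98.7  18.1   1.4] turn [0.004 0.003 0.001]
```

View pics/wrist2.png

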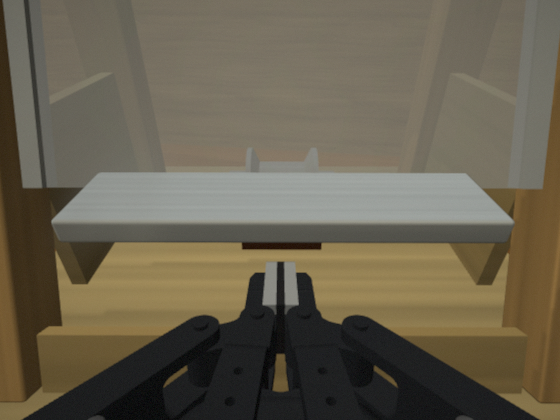

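```bash
python3 -c "
from h import *
wrist_edge(56,509.5,239)"
```

```text
lip in tool mm [-25.5 -42.2   2.1] world [ 0.5658 -0.0466  0.1226]
```

```bash
python3 -m pendant '[[[-5,1,0],[0,0,0]],[[-10,2,0],[0,0,0]],[[-13,2.5,0],[0,0,0]],[[-16,3,0],[0,0,0]],[[-19,3.5,0],[0,0,0]],[[-22,4,0],[0,0,0]],[[-26,4.7,0],[0,0,0]],[[-30,5.5,0.5],[0,0,0]],[[-35,6.4,0.5],[0,0,0]],[[-40,7.3,0.5],[0,0,0]],[[-45,8.2,0.5],[0,0,0]],[[-50,9,0.5],[0,0,0]],[[-55,10,1],[0,0,0]],[[-60,11,1],[0,0,0]],[[-60,11,1],[0,0,0]]]'; python3 - <<'E'
from h import *
from station import r
import cv2
go([.6,-.04,.1],.13,-.25)
cv2.imwrite(f"pics/wrist3.png",r.camera("wrist")["img"][:,:,::-1])
cv2.imwrite(f"pics/side3.png",r.camera("side")["img"][:,:,::-1])
E
```

```text
time_s: 7.4
tool_pos: [0.626, -0.0376, 0.1441]
tool_rot: [0.968, 1.435, -1.294]
wrist_force: [-0.3, 0.2, 0.1]
width: 0.0004
t 7.4 pos [ 0.626  -0.0376  0.1441] q [-0.3   0.4   2.18  2.56  0.83 -1.26] F [-0.3  0.2  0.1] w 0.0
axes [[-0.24, 0.96, 0.13], [-0.03, 0.13, -0.99], [-0.97, -0.25, 0.0]]
shift mm [ 49.1 -14.4  -1.2] turn [ 0.004  0.003 -0.001]
```

View pics/wrist3.png

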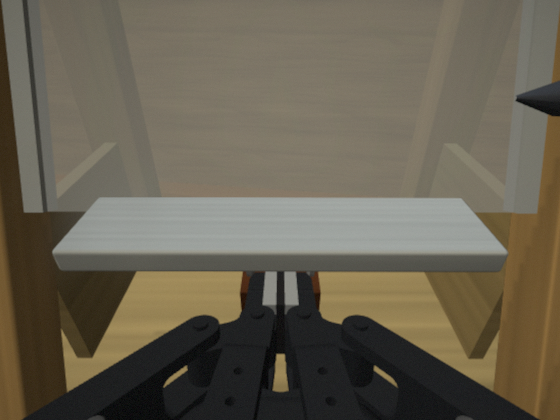

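View pics/side3.png

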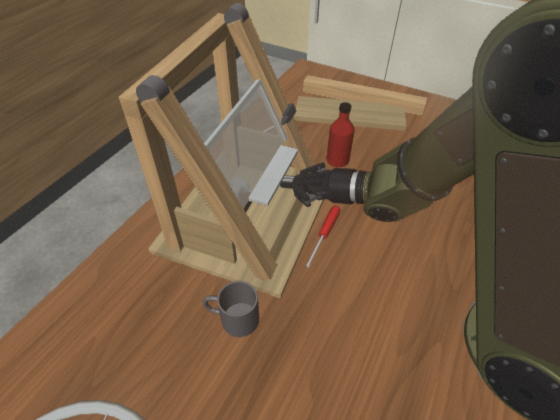

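```bash
python3 -c "
from h import *
wrist_edge(57,505.5,269)
# pointer tip in tool at wrist pixel (516,99)? triangulate later
from station import r
o=r.get_obs();T=np.array(r.camera('wrist')['tool_from_camera'])
Rw=R.from_rotvec(o['tool_rot'])
cam=Rw.apply(T[:3,3])+o['tool_pos']
d=Rw.apply(T[:3,:3]@np.array([(516-280.08)/337.45,(99.5-209.95)/337.45,1]))
rays=[(cam,d)]
for n,uv in(('top',(363.0,177.0)),('side',(282.4,122.7))):
    (f,cx,cy),e,rv=CAM[n]; rays.append((np.array(e),R.from_rotvec(rv).apply([(uv[0]-cx)/f,(uv[1]-cy)/f,1])))
def tri(rs):
    A=0;b=0
    for c,d in rs:
        d=d/np.linalg.norm(d);M=np.eye(3)-np.outer(d,d);A=A+M;b=b+M@c
    return np.linalg.solve(A,b)
print(tri(rays),tri(rays[:2]),tri(rays[1:]),tri([rays[0],rays[2]]))
"
```

```text
lip in tool mm [-12.9 -44.9   1.4] world [ 0.5861 -0.0446  0.1672]
[ 0.64553067 -0.14173014  0.22733797] [ 0.64763117 -0.14109142  0.2250891 ] [ 0.64460692 -0.14024313  0.23144565] [ 0.64358533 -0.14223496  0.22768222]
```

```bash
python3 -m pendant '[[[-4,0.7,0],[0,0,0]],[[-8,1.5,0],[0,0,0]],[[-12,2.2,0],[0,0,0]],[[-16,3,0],[0,0,0]],[[-20,3.7,0],[0,0,0]],[[-24,4.4,0.5],[0,0,0]],[[-28,5.1,0.5],[0,0,0]],[[-32,5.9,0.5],[0,0,0]],[[-36,6.6,0.5],[0,0,0]],[[-40,7.3,0.5],[0,0,0]],[[-43,7.9,0.5],[0,0,0]],[[-45,8.2,0.5],[0,0,0]],[[-46,8.4,0.5],[0,0,0]]]'; python3 - <<'E'
from h import *
from station import r
import cv2
go([.6,-.04,.1],.13,-.25)
cv2.imwrite(f"pics/wrist4.png",r.camera("wrist")["img"][:,:,::-1])
b=r.camera("side")["img"][:,:,::-1]
cv2.imwrite(f"pics/side4.png",cv2.resize(b[60:260,150:350],(600,600),interpolation=cv2.INTER_CUBIC))
E
```

```text
time_s: 8.9
tool_pos: [0.6451, -0.0352, 0.1855]
tool_rot: [0.967, 1.436, -1.295]
wrist_force: [0.6, 2.5, -4.8]
width: -0.0002
t 8.9 pos [ 0.6451 -0.0352  0.1855] q [-0.28  0.32  2.13  2.5   0.71 -1.17] F [ 0.6  2.5 -4.8] w -0.0
axes [[-0.25, 0.96, 0.13], [-0.03, 0.13, -0.99], [-0.97, -0.25, 0.0]]
shift mm [ 94.1 -22.6  -1.5] turn [0.004 0.003 0.001]
```

View pics/wrist4.png

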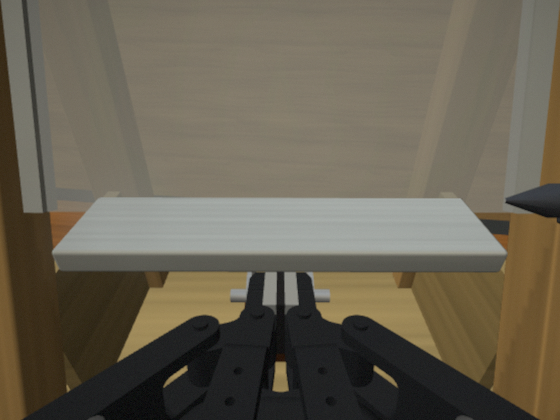

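View pics/side4.png

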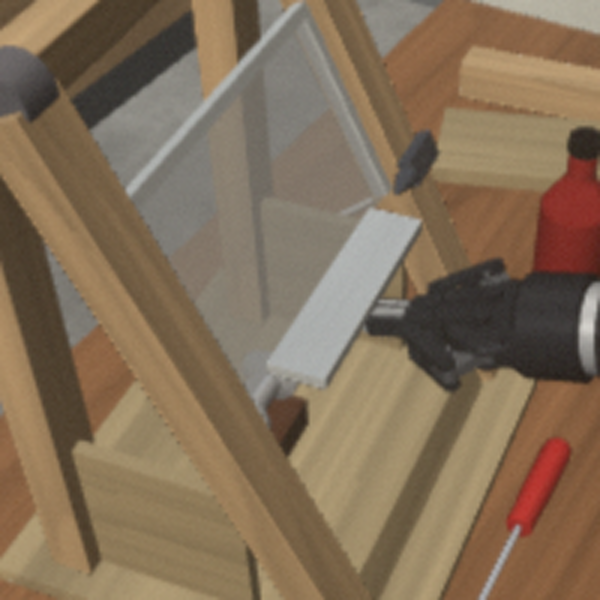

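```bash
cat >> h.py <<'E'
Tw=np.array([[-0.0007,0.9464,0.3229,-0.0835],[-0.0007,-0.3229,0.9464,-0.172],[1,0.0005,0.0009,0.001]])
def wray(pos,rot,u,v):
    Rw=R.from_rotvec(rot)
    return Rw.apply(Tw[:,3])+pos, Rw.apply(Tw[:,:3]@np.array([(u-280.08)/337.45,(v-209.95)/337.45,1]))
def tri(rs):
    A=0;b=0
    for c,d in rs:
        d=d/np.linalg.norm(d);M=np.eye(3)-np.outer(d,d);A=A+M;b=b+M@c
    return np.linalg.solve(A,b)
E
python3 -c "
from h import *
wrist_edge(57,505.5,269.5)
print(tri([wray([.626,-.0376,.1441],[.968,1.435,-1.294],516,99),wray([.6451,-.0352,.1855],[.967,1.436,-1.295],505,201)]))
"
```

```text
lip in tool mm [-12.7 -44.9   1.4] world [ 0.6053 -0.0422  0.209 ]
[ 0.64685023 -0.14163178  0.22694811]
```

```bash
python3 - <<'E'
from h import *
from station import r
import cv2
a=r.camera("top")["img"][:,:,::-1].copy()
cv2.imwrite("pics/top4.png",cv2.resize(a[100:250,220:420],(800,600),interpolation=cv2.INTER_CUBIC))
b=r.camera("side")["img"][:,:,::-1].copy()
cv2.imwrite("pics/side5.png",cv2.resize(b[95:215,220:340],(600,600),interpolation=cv2.INTER_CUBIC))
E
```

```text
(no output)
```

View pics/top4.png

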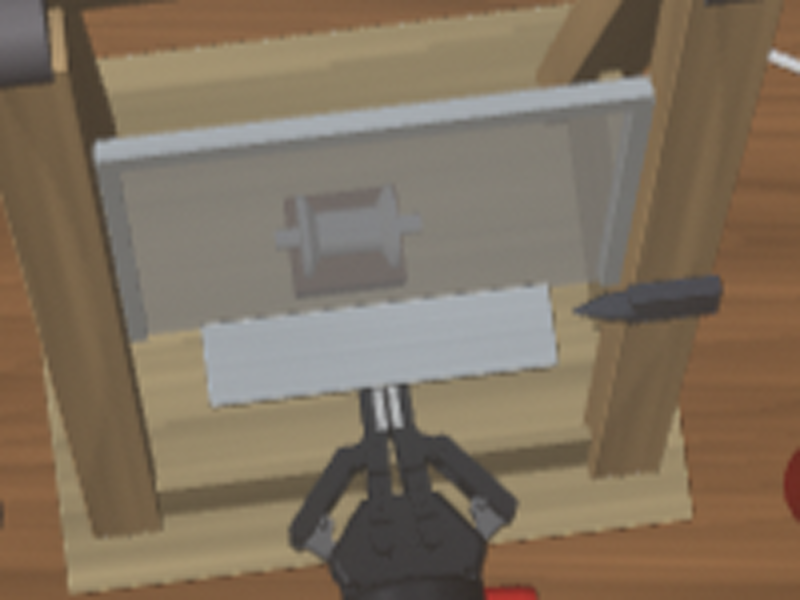

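View pics/side5.png

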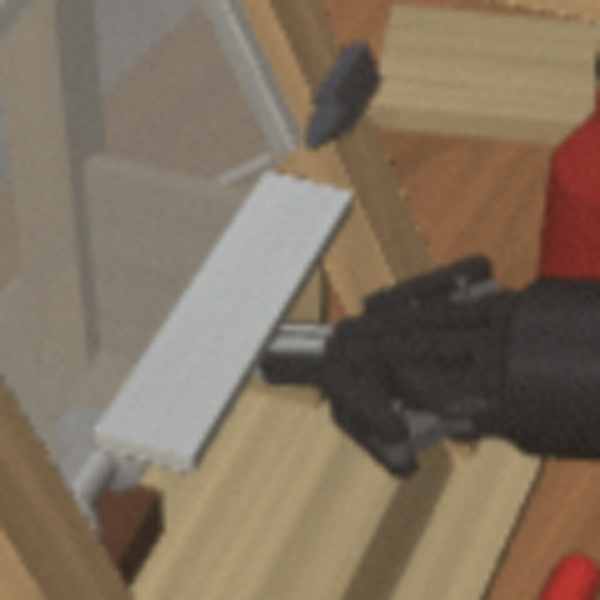

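```bash
python3 - <<'E'
from h import *
def ray(n,u,v):
    (f,cx,cy),e,rv=CAM[n]; return np.array(e),R.from_rotvec(rv).apply([(u-cx)/f,(v-cy)/f,1])
t=lambda u,v:(220+u/4-.4,100+v/4-.4)
s=lambda u,v:(220+u/5-.4,95+v/5-.4)
print('tip',tri([ray('top',*t(573,308)),ray('side',*s(310,146))]))
L={'l0':((211,406),(191,459)),'l1':((556,363),(352,191)),'l2':((205,325),(97,438)),'l3':((548,284),(272,171))}
for k,(a,b) in L.items(): print(k,tri([ray('top',*t(*a)),ray('side',*s(*b))]).round(4))
Y=.13
def pts(p):
    M=R.from_euler('z',p[3]);d={'l0':(0,.095,0),'l1':(0,-.095,0),'l2':(.045,.095,0),'l3':(.045,-.095,0)}
    return {k:M.apply(v)+p[:3] for k,v in d.items()}
def res(p,c):
    P=pts(p);o=[]
    for k,(a,b) in L.items():
        if 't' in c:o.append(proj('top',P[k])-t(*a))
        if 's' in c:o.append(proj('side',P[k])-s(*b))
    return np.concatenate(o)
for c in('ts','t','s'):
    f=least_squares(lambda p:res(p,c),[.6,-.04,.22,.13]);print(c,f.x.round(4),'under z',f.x[2]-.012,'rms',np.sqrt(np.mean(f.fun**2)))
E
```

```text
tip [ 0.64632556 -0.14035491  0.22765353]
l0 [0.5936 0.0535 0.2145]
l1 [ 0.6187 -0.1325  0.217 ]
l2 [0.6378 0.0572 0.2089]
l3 [ 0.6606 -0.1288  0.2159]
ts [ 0.6055 -0.041   0.2136  0.134 ] under z 0.20163592448140025 rms 0.8838163798138284
t [ 0.6087 -0.0409  0.1995  0.1331] under z 0.18746705639996758 rms 0.3151247574633924
s [ 0.6021 -0.0392  0.2164  0.1335] under z 0.2044021265721973 rms 0.7415138000451558
```

```bash
python3 -m pendant '[[[-3,0.5,0],[0,0,0]],[[-6,1.1,0],[0,0,0]],[[-9,1.6,0],[0,0,0]],[[-11,2,0],[0,0,0]],[[-13,2.4,0],[0,0,0]],[[-15,2.7,0],[0,0,0]],[[-16.5,3,0],[0,0,0]],[[-18,3.3,0],[0,0,0]],[[-19.5,3.6,0],[0,0,0]],[[-21,3.9,0],[0,0,0]],[[-21.2,3.9,0],[0,0,0]]]'; python3 - <<'E'
from h import *
from station import r
import cv2
go([.6,-.04,.1],.13,-.25)
cv2.imwrite(f"pics/wrist6.png",r.camera("wrist")["img"][:,:,::-1])
b=r.camera("side")["img"][:,:,::-1]
cv2.imwrite("pics/side6.png",cv2.resize(b[95:215,220:340],(600,600),interpolation=cv2.INTER_CUBIC))
E
```

```text
time_s: 10.25
tool_pos: [0.6541, -0.0341, 0.2052]
tool_rot: [0.967, 1.436, -1.295]
wrist_force: [0.1, 0.1, -3.5]
width: -0.0001
t 10.25 pos [ 0.6541 -0.0341  0.2052] q [-0.27  0.28  2.11  2.47  0.66 -1.12] F [ 0.1  0.1 -3.5] w -0.0
axes [[-0.25, 0.96, 0.13], [-0.03, 0.13, -0.99], [-0.97, -0.25, 0.0]]
shift mm [115.4 -26.6  -1.6] turn [0.004 0.003 0.001]
```

View pics/wrist6.png

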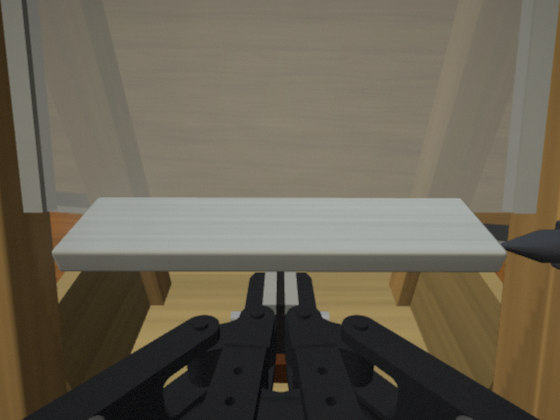

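View pics/side6.png

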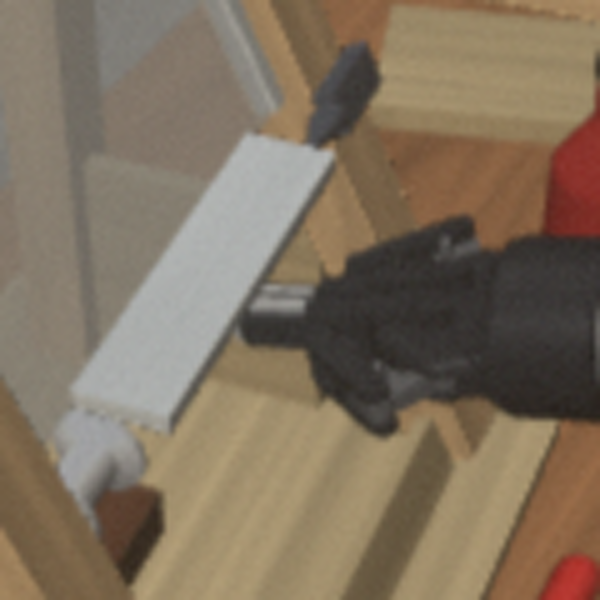

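```bash
python3 -c "
from h import *
wrist_edge(57,505.5,269.5)
a=wray([.626,-.0376,.1441],[.968,1.435,-1.294],516,99);b=wray([.6451,-.0352,.1855],[.967,1.436,-1.295],505,201);c=wray([.6541,-.0341,.2052],[.967,1.436,-1.295],500,244.5)
print(tri([a,b,c]),tri([a,c]),tri([b,c]))
"
```

```text
lip in tool mm [-12.7 -44.9   1.4] world [ 0.6142 -0.041   0.2285]
[ 0.64870399 -0.14250004  0.22635671] [ 0.6491348  -0.14270856  0.22637977] [ 0.65333897 -0.14520721  0.22330204]
```

```bash
python3 -m pendant '[[[4,-0.7,0],[0,0,0]],[[9,-1.6,0],[0,0,0]],[[14,-2.5,0],[0,0,0]],[[18,-20,0],[0,0,0]],[[23,-45,0],[0,0,0]],[[28,-70,0],[0,0,0]],[[33,-90,0],[0,0,0]],[[35,-98,0],[0,0,0]],[[35,-98,0],[0,0,0]]]'; python3 -c "
from h import *
go([.56,-.046,.147],.13,0)"
```

```text
time_s: 11.3
tool_pos: [0.551, -0.0484, 0.1955]
tool_rot: [0.968, 1.436, -1.296]
wrist_force: [-0.0, 0.2, -0.6]
width: 0.0002
t 11.3 pos [ 0.551  -0.0484  0.1955] q [-0.41  0.13  2.35  2.36  0.79 -1.11] F [-0.   0.2 -0.6] w 0.0
axes [[-0.25, 0.96, 0.13], [-0.03, 0.13, -0.99], [-0.97, -0.25, 0.0]]
shift mm [44.7 21.  -1.3] turn [0.004 0.002 0.251]
```

```bash
python3 -m pendant '[[[10,5,0],[0,0,0.05]],[[20,10,0],[0,0,0.1]],[[32,15,-1],[0,0,0.17]],[[40,19,-1],[0,0,0.22]],[[45,21,-1],[0,0,0.25]],[[45,21,-1],[0,0,0.25]],[[45,21,-1],[0,0,0.25]]]'; python3 - <<'E'
from h import *
from station import r
import cv2
go([.56,-.046,.147],.13,0)
o=r.get_obs()
print('cam z',(R.from_rotvec(o['tool_rot']).apply(Tw[:,3])+o['tool_pos']).round(4))
v=R.from_rotvec(o['tool_rot']).apply(Tw[:,:3].T*1) if 0 else None
c=r.camera("wrist"); im=c["img"][:,:,::-1]
cv2.imwrite("pics/wrist7.png",im)
cv2.imwrite("pics/wrist7z.png",cv2.resize(im[40:190,360:560],(800,600),interpolation=cv2.INTER_CUBIC))
print(o['tool_pos'],o['tool_rot'])
E
```

```text
time_s: 12.0
tool_pos: [0.5607, -0.0458, 0.1462]
tool_rot: [1.107, 1.271, -1.111]
wrist_force: [0.2, 1.1, -0.7]
width: -0.0002
t 12.0 pos [ 0.5607 -0.0458  0.1462] q [-0.4   0.53  2.33  2.59  1.33 -1.43] F [ 0.2  1.1 -0.7] w -0.0
axes [[-0.0, 0.99, 0.13], [-0.0, 0.13, -0.99], [-1.0, -0.0, 0.0]]
shift mm [-0.8 -0.8  0.1] turn [0.005 0.001 0.002]
cam z [ 0.3906 -0.0698  0.2301]
[ 0.56074229 -0.04582788  0.14623909] [ 1.10726752  1.27065686 -1.11149264]
```

View pics/wrist7.png

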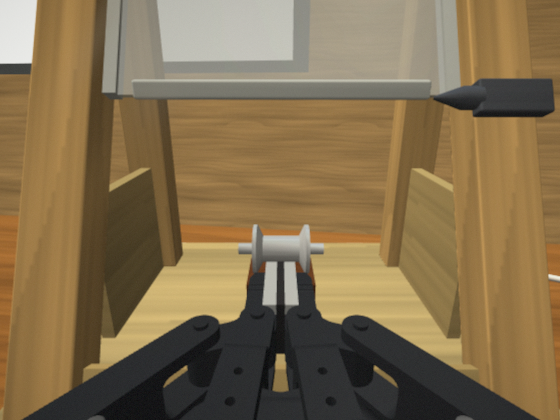

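View pics/wrist7z.png

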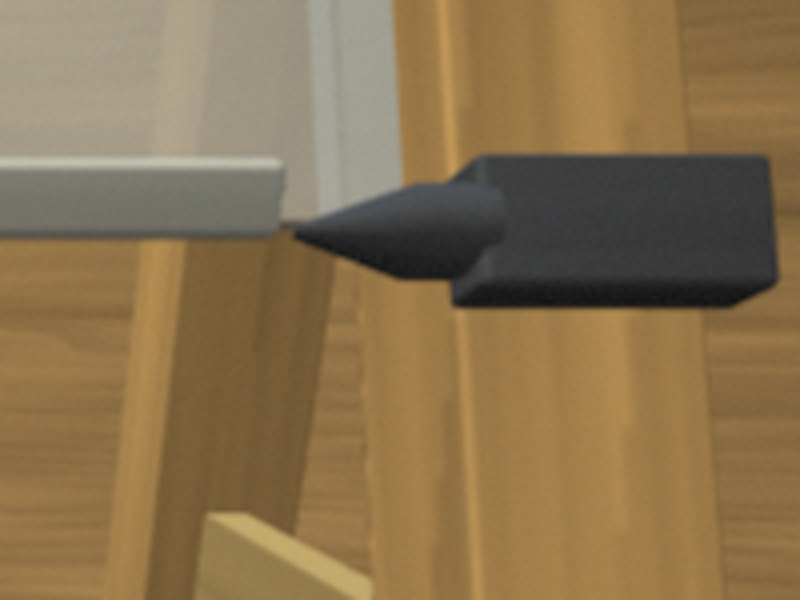

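```bash
python3 - <<'E'
from station import r
import cv2
b=r.camera("side")["img"][:,:,::-1]; cv2.imwrite("pics/side8.png",b)
a=cv2.imread("pics/side0.png")
for n,(x0,x1,y0,y1) in dict(flask=(325,360,100,170),mug=(200,262,282,336),driver=(304,342,205,268)).items():
    d=cv2.absdiff(a,b)[y0:y1,x0:x1].max(2); print(n,(d>40).mean())
o=r.get_obs();print(o['time_s'],o['wrist_force'])
E
```

```text
flask 0.0
mug 0.0
driver 0.10693400167084377
12.1 [-0.06817195 -0.5961212   0.6818681 ]
```

View pics/side8.png

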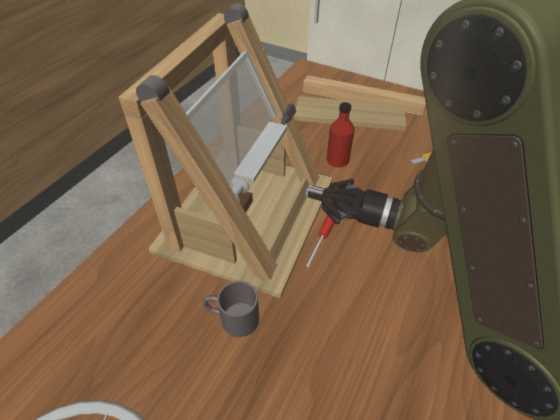

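```bash
python3 -c "
from station import r
print(r.finish_job())"
```

```text
the job is handed in; nothing more can be done
None
```

I pushed the window up from beneath its lip with the shut fingers until the underside was level with the pointer's tip. I then drew the hand clear and handed the job in at about 12 s of the 48 s allowed; no verdict is reported.

- **Level:** After withdrawing, I looked with the wrist camera at about the lip's height. The lip's lower edge and the pointer's tip were level to within about 1 mm. Earlier estimates during the push disagreed: the wrist camera put the lip about 2 mm too high, and the side and top cameras put it about 3 mm too low. Both are inside the 8 mm tolerance.
- **Contact:** The wrist felt about 3.5 to 5 N at the last two stops, including the final one level with the pointer. It read near zero at an earlier stop partway up. That stop was at the end of the stroke that first moved the lip the required 10 mm. I took the push to have been made while moving, but I read no force then. After withdrawing, the force was within about 1 N of zero.
- **Other objects:** In the side view, the flask and mug showed no change from the start. The screwdriver was partly hidden by the gripper, so its pixel check flagged a difference, but its visible part was in the same place. I did not measure the pointer for movement, but nothing touched it.

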